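# Test the spring of the mirror mount

### The job

Check the spring of the tilting mirror mount: with the fingertips, press the brass pad on its sprung corner slowly down until the pointer is level with the tip of the index rider on the scale, without pressing past it, and keep it there for about one second. Then ease the corner slowly back up until the plate is level again, and move clear. Do not touch the mirror or the rider, do not shift or lift the mount, and leave the things around it undisturbed.

Things in the scene. Friction and masses are not known exactly. Their poses are not given: they have to be found in the camera images.
- mount: Mirror mount, loose on the bench, 2.4 kg. Origin: underside, below the centre of the square plate; z up. Grey base x -75 to 75, y -75 to 160 mm, 15 mm thick. Above it an aluminium plate 120 x 120 x 8 mm, top at 70 mm, hinged on the diagonal of its (-x,+y) and (+x,-y) corners, sprung at its (+x,+y) corner. Upright scale board 46 mm wide, 110 mm high at x 36, y 132 mm, facing +x, behind the pointer.
- tilt_plate (a joint): Tilt of the plate about its diagonal hinge, rad: 0 level and at rest, up to 0.32 as the sprung corner is pressed down; springs back to 0 when let go. At the pad it takes about 2.5 N to start and 8 N at 0.24. Pad 68 mm and pointer tip 126 mm from the hinge line: the pointer drops about 1.85 times as far as the pad (126 mm x sin(tilt)).
- pad_top (a point): Centre of the top face of the brass press pad, a disc 22 mm in diameter and 8 mm high on the plate's sprung corner, at x 48, y 48 mm from the mount's origin; its top is 78 mm above the bench at rest (3 mm above the mirror's face). Moves with the plate.
- press_pad: The same brass pad; origin at the centre of its underside, z along its axis.
- pointer_tip (a point): Tip of the dark steel pointer, a thin bar that sticks out sideways (+y of the mount) from the sprung corner; the tip lies at x 50, y 128 mm and 66 mm above the bench at rest. Moves with the plate, down as the pad is pressed.
- mark_tip (a point): Tip of the dark steel index rider's pointed tongue, which points (-y of the mount) at the pointer tip across a gap of 4 to 8 mm. It is at x 50, y 132 mm, between 12 and 28 mm lower than the resting pointer tip. Axes as the mount's. The pointer is at the mark when both tips are at one height.
- rider: The index rider, a steel clip about 23 x 12 x 10 mm on the outer (+y) edge of the scale board, its tongue included; slides up and down only, held by friction; not to be touched. Origin: the tip of its tongue, as mark_tip.
- mirror: Round mirror 66 mm in diameter, 5 mm high, lying in the middle of the tilt plate; not to be touched. Origin: centre of its underside.
- rack: Oak peg rack fixed to the bench, 70 x 200 mm and 20 mm thick, with wooden pegs and three clear glass test tubes upside down over pegs, up to 138 mm above the bench. Origin: centre of its underside. To the left (+y) of the mount.
- spot_plate: Loose cracked white porcelain spot plate, 70 x 100 x 10 mm, beyond the mount (its +x side). Origin: centre of its underside.
- lamp_cap: Loose brass spirit lamp cap, 30 mm in diameter, 34 mm high, beside the mount (its -y side). Origin: centre of its underside.
- tin_box: Tin specimen box with hinged lid, fixed, 90 x 130 x 45 mm, lid with a knob about 40 mm high on top; to the right (-y). Origin: centre of its underside.

How it is judged (in metres and radians):
On the way, in this order (a step that is already met when the one before it is completed fails the run):
1. pad pressed by the fingers with the pointer level with the rider's tip (within 2.5 mm) for 0.7 s (z of pointer_tip in the frame of mark_tip between -0.0025 and 0.0025 m and contact force between the fingers and press_pad above 0.5 N), for 0.7 s.
2. pad let go and the plate back level (value of joint tilt_plate below 0.012 rad and contact force between the fingers and mount below 0.1 N), for 0.2 s.
At the end, for the whole second after the job is handed in: After the press the plate is level again (tilt under 0.012 rad) and still, the mount stands flat within 10 mm of where it was, the rider's tip within 14 mm of where it was, and spot plate and lamp cap are within 15 mm of their places (value of joint tilt_plate below 0.012 rad and velocity of joint tilt_plate between -0.05 and 0.05 rad/s and distance of mount from where it was at the start of the episode below 0.01 m and angle between mount's own z axis and vertical below 0.03 rad and linear speed of mount below 0.01 m/s and distance of mark_tip from where it was at the start of the episode below 0.014 m and distance of each of spot_plate, lamp_cap from where it was at the start of the episode below 0.015 m); the robot touches nothing.
It fails at once if pointer pressed more than 6 mm past the mark (z of pointer_tip in the frame of mark_tip below -0.006 m).
It fails at once if plate let to snap back (faster than 2.5 rad/s) (velocity of joint tilt_plate below -2.5 rad/s).
It fails at once if mirror or rider touched (contact force between any of the fingers, the arm and mirror above 0.5 N or contact force between any of the fingers, the arm and rider above 0.5 N).
It fails at once if mount shifted over 15 mm, tipped or lifted (distance of mount from where it was at the start of the episode above 0.015 m or angle between mount's own z axis and vertical above 0.06 rad or height (world z) of mount above 0.006 m).
It fails at once if spot plate or lamp cap moved over 15 mm or lifted, or rack, tubes or tin box struck (distance of any of spot_plate, lamp_cap from where it was at the start of the episode above 0.015 m or height (world z) of any of spot_plate, lamp_cap above 0.008 m or contact force between any of the fingers, the arm and rack above 1 N or contact force between any of the fingers, the arm and tin_box above 1 N).
It also fails if it takes over 48 s, if anything falls off the work surface, if the arm or the gripper's body presses on something with over 40 N, if the wrist force passes 120 N, or if a joint passes its speed limit or range.

### The arm

A 7-joint arm with a two-finger parallel gripper is mounted at the origin on the work surface. World frame = base frame: x ahead of the robot, y to its left, z up, the work surface at z = 0. Lengths are in m, angles in degrees, forces in N, time in s.
With the tool pointing down it reaches from about 0.35 to 0.775 m from the base axis. Payload 3.1 kg.
Tool frame: the origin (TCP) lies at the very end of the fingers, on their centre line; the grasp point (between the pads) lies 19 mm behind it; z points along the fingers, y is the direction in which the jaws open and shut (so a half turn about z gives the same grasp; the last joint's range is limited). The gripper opens to 85 mm and grips with 20 to 120 N. Pads are 22 mm wide; open, the fingers measure 114 mm over their backs; the gripper's body (76 mm by 85 mm) begins 54 mm behind the grasp point. The pads swing forward as they close: fully open they stand 13 mm farther back than shut.
Start: joints at [-65.529, 17.813, 0.802, 86.603, -0.252, 75.585, -1.558], TCP at [0.248, 0.491, 0.231] pointing down, gripper open.
Joint ranges: [-154.91, 154.91], [-16.99, 109.72], [-72.82, 74.43], [7.12, 147.25], [-82.49, 262.49], [11.32, 116.49], [-174.64, 174.64]. Speed limits (degrees/s): [159.86, 159.86, 180, 180, 180, 180, 180].

### API

Orientations are given as [roll, pitch, yaw] about the fixed x, y, z axes, in that order (R = Rz(yaw) Ry(pitch) Rx(roll)).
In Python, from cell import state, viewer, env gives the robot as it stands.
- The arm moves only by the tool play_rows, never from a script. Its argument "motion" is a list of rows, each a list of 2 entries, a list of its own where there are three numbers: the shift along the tool's x, y, z in m, then the turn, a rotation vector about the tool's x, y, z in degrees. In form: [[[dx, dy, dz], [rx, ry, rz]], ...]. A call has 1 to 10 rows; each row is the pose to reach, as a shift and turn from the pose commanded when the call began, along the tool's axes at that moment; what a row does not reach only later rows make up. A row lasts 1/8 s, in which the tool goes at most 62.5 mm and 10.7 degrees, less where a joint would pass 70% of its speed; a pose out of reach is approached as far as the arm can. A call with a gripper value outside its range is refused whole. "hand" is the finger opening in m, from 0 to 0.0854, set as the call begins (left out, the last holds). The fingers move at their own pace and stop on an object; "grip_force" is the grip in N (left out, the last holds). Time passes only in rows, so rows that repeat a pose let the fingers close. It gives the time, the measured TCP pose, the force and the opening at its end, in the units of the state.
- state(): the state, without advancing time (a new reading comes with each control period).
- viewer.snapshot(name): name is "scene" or "top" or "wrist"; returns a dict with "frame" (420x560x3 uint8, red, green, blue), "mtx" (3x3 intrinsics, pixels), "rvec" (rotation vector, rad) and "tvec" (3), from world to camera coordinates, as OpenCV has them. Camera axes: x right, y down, z forward; pixel columns grow to the right and rows downward; lengths in m; the calibration is good to about 2 mm. The wrist camera is an equidistant fisheye: a pixel r from the principal point sees the ray r / f radians off the axis. A picture is of the moment at which its call begins. There is no depth.
- env.sign_off(): hands the job in, once; it reports no verdict.
Trained networks look in a picture, given as the dict that the camera call returned (one of the last four; its "shot" number tells which), for a name from the list of things; names that differ only in an ending like _2 or _b are one class to them, and where a whole thing is asked for, a point or a joint stands for the part that bears it (a point fixed in the world has none). Each returns a list of dicts, best first, with "conf" (0 to 1); they miss things now and then, are a little off and sometimes report something else, mostly with a low value. They report only what shows in the picture. A call takes as long as a camera call.
- viewer.cut_out(picture, name): "region" (420x560 bool, what is visible of it) and "position" ([column, row] in pixels, amid what is visible of it).
- viewer.landmark_of(picture, name): "position" ([column, row] in pixels: a listed point, or the origin of a listed thing).
The state is a dict: "time_s": time; "qpos": joint angles; "joint_velocities": joint speeds; "joint_torque": joint torques, N m; "eef_pos": TCP position; "tcp_rot": TCP orientation; "force": force on the tool from outside, world axes, zero at the start; "ft_torque": the same for the moment, N m; "gripper_width": opening from 0.0 (shut) to 1.0 (fully open).
Only numpy, scipy, OpenCV 4.12 (cv2) and the standard library are available. Lean on these libraries where they do the work, as an engineer would, in place of code of your own. Each camera call takes 0.05 s, during which the arm holds its last target.

## Working session

There is one attempt and no reset: what is moved stays moved. The work goes in short steps, Python scripts to look and compute and a tool call to move; the robot and the scene stay as the last step left them, time stands still between calls to the robot, and variables do not carry over. Pictures are saved under pics/ and viewed, and the job is handed in when it is done.

Besides the shell and the picture viewer there is one more tool, called after ">>>" by a JSON object that holds its "name" and its "arguments". play_rows: Moves the arm, as the interface text tells. Its arguments: {"type":"object","properties":{"motion":{"type":"array"},"hand":{"type":"number"},"grip_force":{"type":"number"}},"required":["motion"]}

```bash
mkdir -p pics; ls; cat > h.py <<'E'
import numpy as np,cv2
from cell import state,viewer,env
def snap(n,f):
    p=viewer.snapshot(n); cv2.imwrite('pics/'+f,p['frame'][:,:,::-1]); return p
def ray(p,px,fish=False):
    K=np.array(p['mtx']);R=cv2.Rodrigues(np.array(p['rvec'],float))[0];t=np.array(p['tvec'],float).ravel()
    x=(px[0]-K[0,2])/K[0,0];y=(px[1]-K[1,2])/K[1,1]
    if fish:
        r=np.hypot(x,y);d=np.array([x/r*np.sin(r),y/r*np.sin(r),np.cos(r)]) if r>1e-9 else np.array([0,0,1.])
    else: d=np.array([x,y,1.])
    d=R.T@d; return -R.T@t,d/np.linalg.norm(d)
def atz(p,px,z,fish=False):
    c,d=ray(p,px,fish); return c+d*(z-c[2])/d[2]
def proj(p,X,fish=False):
    K=np.array(p['mtx']);R=cv2.Rodrigues(np.array(p['rvec'],float))[0];t=np.array(p['tvec'],float).ravel()
    q=R@np.array(X,float)+t
    if fish:
        th=np.arctan2(np.hypot(q[0],q[1]),q[2]);s=th/np.hypot(q[0],q[1]);return K[0,0]*q[0]*s+K[0,2],K[1,1]*q[1]*s+K[1,2]
    return K[0,0]*q[0]/q[2]+K[0,2],K[1,1]*q[1]/q[2]+K[1,2]
E
python3 - <<'E'
from h import *
print(state())
for n in ['scene','top','wrist']:
    p=snap(n,n+'0.png')
    print(n,ray(p,(280,210),n=='wrist'),p['mtx'])
    for o in ['mount','pad_top','pointer_tip','mark_tip','mirror','rack','spot_plate','lamp_cap','tin_box','rider']:
        print(o,[(np.round(d['position'],1),round(d['conf'],2)) for d in viewer.landmark_of(p,o)[:2]])
E
```

```text
pics
{'time_s': 0.0, 'qpos': array([-65.52884667,  17.86112163,   0.80093284,  86.69320762,
        -0.2515855 ,  75.5832515 ,  -1.55842575]), 'joint_velocities': array([-0.0814845 , -0.18412421, -0.04978866, -0.02126355,  0.01867102,
       -0.01695971, -0.0478865 ]), 'joint_torque': array([-8.94484538e-05, -3.79913342e+01,  1.46137141e-01, -2.30585700e+01,
        1.22050944e-02,  1.34811335e-02, -1.09783747e-05]), 'eef_pos': array([0.24815482, 0.49001309, 0.23020567]), 'tcp_rot': array([-1.79864298e+02,  5.82630059e-03,  1.53144875e+02]), 'force': array([0.18937804, 0.03774539, 0.31201592]), 'ft_torque': array([ 0.00189721, -0.00140947,  0.02182105]), 'gripper_width': 1.0022541099494182}
scene (array([1.29003183, 0.20601076, 0.85362709]), array([-0.64104367, -0.20614639, -0.73930148])) [[425.46787687   0.         278.03779561]
 [  0.         425.46787687 214.0426568 ]
 [  0.           0.           1.        ]]
mount [(array([300.4, 204.4]), 0.81)]
pad_top [(array([310.4, 202.5]), 0.6)]
pointer_tip [(array([338.9, 218.2]), 0.93)]
mark_tip [(array([336.6, 226.2]), 0.57)]
mirror [(ar
[... 733 characters left out ...]
3.4]), 0.6)]
rack [(array([107.3, 258.2]), 0.98), (array([224.6, 228.5]), 0.51)]
spot_plate [(array([298.7, 201.1]), 0.81), (array([225.2, 231.4]), 0.25)]
lamp_cap [(array([336. , 266.6]), 0.53), (array([258.7, 238.5]), 0.28)]
tin_box [(array([453.9, 241.2]), 0.55)]
rider [(array([221.3, 228.9]), 0.56)]
wrist (array([0.18816605, 0.52146414, 0.3732759 ]), array([ 0.25200496, -0.12109352, -0.96011971])) [[325.1922621    0.         277.88249634]
 [  0.         325.1922621  205.99594545]
 [  0.           0.           1.        ]]
mount [(array([123.4, 409.5]), 0.82)]
pad_top []
pointer_tip []
mark_tip []
mirror []
rack [(array([122. , 407.7]), 0.17)]
spot_plate []
lamp_cap []
tin_box []
rider []
```

View pics/scene0.png

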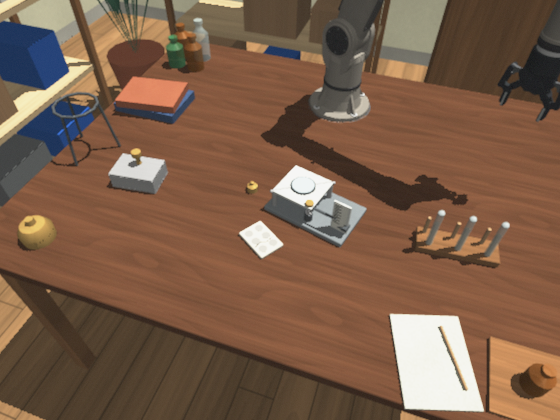

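View pics/top0.png

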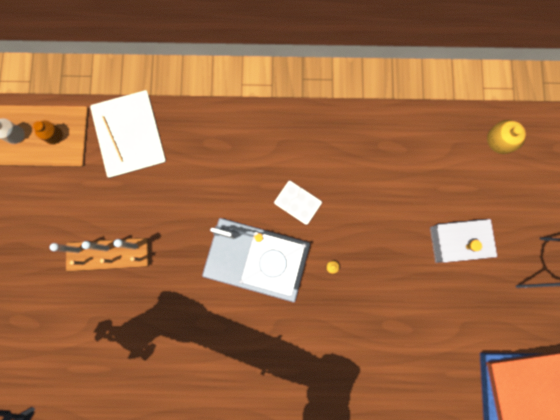

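```bash
python3 - <<'E'
from h import *
import cv2
s=cv2.imread('pics/scene0.png')[150:270,220:380];cv2.imwrite('pics/s0c.png',cv2.resize(s,None,fx=5,fy=5,interpolation=cv2.INTER_CUBIC))
s=cv2.imread('pics/top0.png')[190:310,200:360];cv2.imwrite('pics/t0c.png',cv2.resize(s,None,fx=5,fy=5,interpolation=cv2.INTER_CUBIC))
E
```

```text
(no output)
```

View pics/s0c.png

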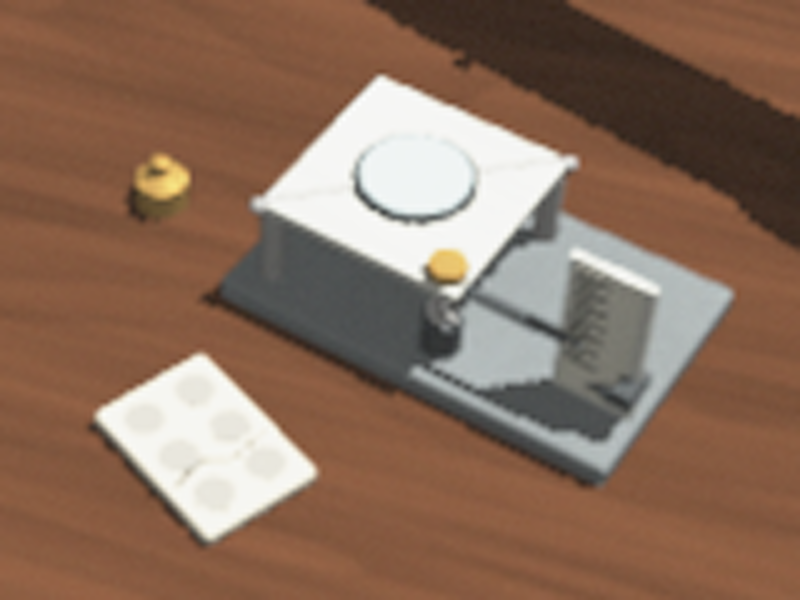

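View pics/t0c.png

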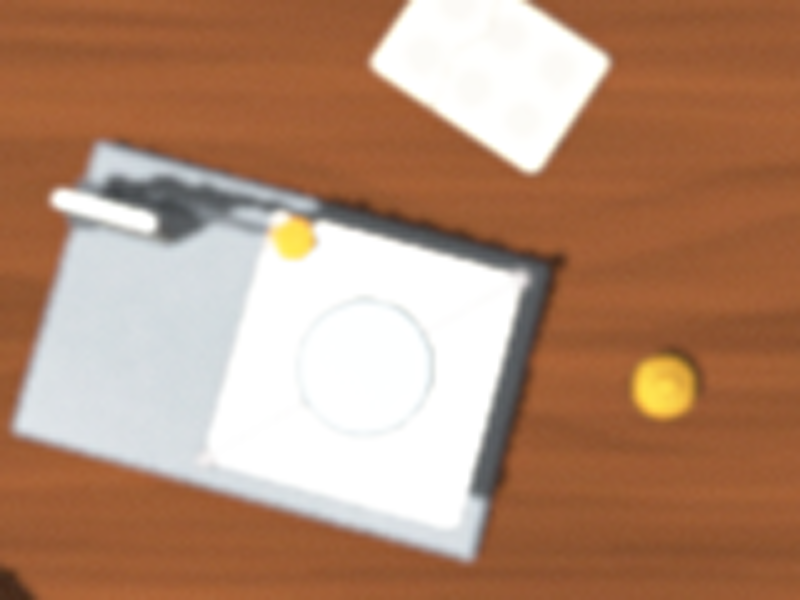

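```bash
cat > fit.py <<'E'
from h import *
from scipy.optimize import least_squares
def T(q,P):
    c,s=np.cos(q[2]),np.sin(q[2]);P=np.array(P)/1000
    return np.array([q[0]+c*P[0]-s*P[1],q[1]+s*P[0]+c*P[1],P[2]])
E
python3 - <<'E'
from fit import *
ps=viewer.snapshot('scene');pt=viewer.snapshot('top')
cs=lambda u,v:((u+.5)/5-.5+220,(v+.5)/5-.5+150)
ct=lambda u,v:((u+.5)/5-.5+200,(v+.5)/5-.5+190)
obs=[(ps,cs(380,75),(-60,-60,70)),(ps,cs(735,293),(-75,160,15)),(ps,cs(220,295),(75,-75,15)),(ps,cs(603,470),(75,160,15)),(ps,cs(447,263),(48,48,78)),
(pt,ct(100,140),(75,160,15)),(pt,ct(12,432),(-75,160,15)),(pt,ct(475,560),(-75,-75,15)),(pt,ct(552,262),(75,-75,15)),(pt,ct(463,530),(-60,-60,70)),(pt,ct(295,238),(48,48,78))]
f=lambda q:np.concatenate([np.subtract(proj(p,T(q,P)),px) for p,px,P in obs])
r=least_squares(f,[.45,.02,0],loss='soft_l1')
print(r.x,np.degrees(r.x[2]));print(f(r.x).reshape(-1,2).round(1))
q=r.x;np.save('q.npy',q)
for P in [(48,48,78),(50,128,66),(50,132,66),(50,132,46)]: print(P,T(q,P).round(4),np.round(proj(ps,T(q,P)),1))
for n,px,z in [('spot',(298.7,201),0.005),('lamp',(333,267),.02),('tinbox',(464,241),.045)]: print(n,atz(pt,px,z).round(3))
E
```

```text
[ 0.5085248   0.01584656 -0.25296336] -14.493732927075413
[[-0.2 -0.2]
 [ 0.3 -0.7]
 [-0.3 -3.1]
 [ 0.6  0.6]
 [ 0.3 -0.2]
 [-0.  -0.2]
 [ 0.4 -0.2]
 [ 0.2 -0.1]
 [ 0.3  0.1]
 [-0.8 -0.7]
 [ 0.2  0.1]]
(48, 48, 78) [0.567  0.0503 0.078 ] [309.3 202. ]
(50, 128, 66) [0.589  0.1273 0.066 ] [336.5 219. ]
(50, 132, 66) [0.59   0.1311 0.066 ] [338.  219.7]
(50, 132, 46) [0.59   0.1311 0.046 ] [337. 225.]
spot [ 0.668 -0.047  0.005]
lamp [ 0.502 -0.131  0.02 ]
tinbox [ 0.568 -0.444  0.045]
```

>>> {"name": "play_rows", "arguments": {"motion": [[[-0.027, -0.012, 0], [0, 0, 8.4]], [[-0.054, -0.023, 0], [0, 0, 16.8]], [[-0.081, -0.035, 0], [0, 0, 25.2]], [[-0.108, -0.047, 0], [0, 0, 33.6]], [[-0.135, -0.058, 0], [0, 0, 42]], [[-0.162, -0.07, 0], [0, 0, 50.4]], [[-0.189, -0.082, 0], [0, 0, 58.8]], [[-0.216, -0.093, 0], [0, 0, 67.2]], [[-0.243, -0.105, 0], [0, 0, 75.6]], [[-0.27, -0.117, 0], [0, 0, 84]]], "hand": 0.0, "grip_force": 40}}

```text
time_s: 3.0
eef_pos: [0.4371, 0.2637, 0.2315]
tcp_rot: [180.0, -0.0, 68.9]
force: [0.6, 0.2, -0.1]
gripper_width: 0.001
```

```bash
cat > go.py <<'E'
from h import *
from scipy.spatial.transform import Rotation as Ro
def rel(pos,rpy):
    s=state();R=Ro.from_euler('xyz',s['tcp_rot'],degrees=True)
    G=Ro.from_euler('xyz',rpy,degrees=True)
    print('t',s['time_s'],'now',s['eef_pos'].round(4),s['tcp_rot'].round(2),'q',s['qpos'].round(1))
    print('shift',R.inv().apply(np.array(pos)-s['eef_pos']).round(4),'rot',(R.inv()*G).as_rotvec(degrees=True).round(2))
E
python3 -c "
from go import *
rel((.62,.04,.20),(180,0,-14.5))"
```

```text
t 3.0 now [0.4371 0.2637 0.2315] [ 1.7999e+02 -3.0000e-02  6.8880e+01] q [-51.   13.5  22.1  93.3  -5.2  74.2 -49.2]
shift [-0.1428  0.2512  0.0314] rot [-1.000e-02 -3.000e-02  8.338e+01]
```

>>> {"name": "play_rows", "arguments": {"motion": [[[-0.014, 0.025, 0.003], [0, 0, 8.4]], [[-0.028, 0.05, 0.006], [0, 0, 16.8]], [[-0.043, 0.075, 0.009], [0, 0, 25.1]], [[-0.057, 0.1, 0.012], [0, 0, 33.4]], [[-0.071, 0.125, 0.015], [0, 0, 41.7]], [[-0.085, 0.15, 0.018], [0, 0, 50]], [[-0.1, 0.175, 0.021], [0, 0, 58.4]], [[-0.114, 0.2, 0.024], [0, 0, 66.7]], [[-0.128, 0.226, 0.028], [0, 0, 75]], [[-0.143, 0.251, 0.031], [0, 0, 83.4]]]}}

```text
time_s: 4.25
eef_pos: [0.6207, 0.0411, 0.2]
tcp_rot: [-180.0, 0.0, -14.5]
force: [-0.8, 0.1, 0.1]
gripper_width: 0.001
```

```bash
python3 - <<'E'
from fit import *
s=state();print(s['time_s'],s['eef_pos'].round(4),s['tcp_rot'].round(2),s['force'].round(2))
p=snap('wrist','w1.png');q=np.load('q.npy')
print('cam',ray(p,(280,210),True))
for P in [(48,48,78),(50,128,66),(50,132,66),(50,132,46),(60,60,70)]: print(P,np.round(proj(p,T(q,P),True),1))
for o in ['pad_top','pointer_tip','mark_tip']:
        print(o,[(np.round(d['position'],1),round(d['conf'],2)) for d in viewer.landmark_of(p,o)[:2]])
E
```

```text
4.25 [0.6207 0.0411 0.2   ] [-1.7998e+02  1.0000e-02 -1.4480e+01] [-0.77  0.08  0.14]
cam (array([0.68662572, 0.0242283 , 0.342     ]), array([-0.27309347,  0.06345073, -0.95989268]))
(48, 48, 78) [283.  258.7]
(50, 128, 66) [197.8 250.4]
(50, 132, 66) [193.7 250.3]
(50, 132, 46) [198.5 242.4]
(60, 60, 70) [269.6 242.9]
pad_top []
pointer_tip [(array([196.2, 249.6]), 0.72)]
mark_tip []
```

View pics/w1.png

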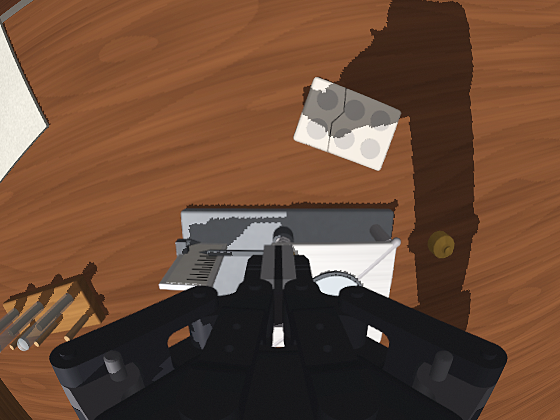

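```bash
python3 - <<'E'
import cv2
s=cv2.imread('pics/w1.png')[205:305,155:275];cv2.imwrite('pics/w1c.png',cv2.resize(s,None,fx=6,fy=6,interpolation=cv2.INTER_CUBIC))
E
```

```text
(no output)
```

View pics/w1c.png

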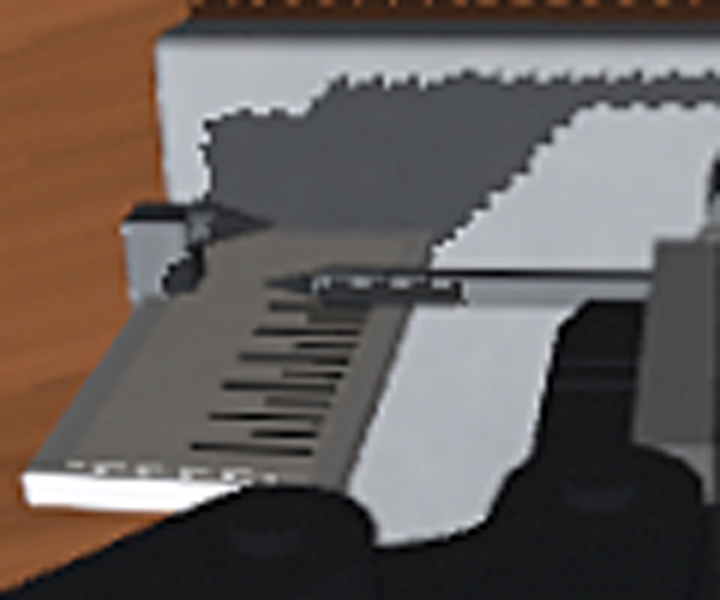

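```bash
python3 -c "
from go import *
from fit import T
rel(T(np.load('q.npy'),(85,65,115)),(180,32,-14.5))"
```

```text
t 4.45 now [0.62   0.0413 0.2   ] [ 1.800e+02  4.000e-02 -1.423e+01] q [-31.5  31.5  41.7  78.5 -20.8  77.8 -93.9]
shift [-0.0165 -0.0126  0.085 ] rot [  0.08 -31.96   0.26]
```

>>> {"name": "play_rows", "arguments": {"motion": [[[-0.003, -0.003, 0.017], [0, -8, 0]], [[-0.007, -0.005, 0.034], [0, -16, 0]], [[-0.01, -0.008, 0.051], [0, -24, 0]], [[-0.014, -0.011, 0.068], [0, -32, 0]], [[-0.016, -0.013, 0.085], [0, -32, 0]], [[-0.016, -0.013, 0.085], [0, -32, 0]], [[-0.016, -0.013, 0.085], [0, -32, 0]]]}}

```text
time_s: 5.32
eef_pos: [0.6081, 0.0591, 0.1187]
tcp_rot: [-179.9, 31.7, -14.1]
force: [-0.8, -1.1, 0.8]
gripper_width: -0.0
```

```bash
python3 - <<'E'
from fit import *
s=state();print(s['time_s'],s['eef_pos'].round(4),s['tcp_rot'].round(2),s['qpos'].round(1))
p=snap('wrist','w2.png');q=np.load('q.npy')
np.save('p2.npy',np.array([p],dtype=object),allow_pickle=True)
print('cam',ray(p,(280,210),True)[0])
for P in [(48,48,78),(50,128,66),(50,132,66),(50,132,40),(60,60,70)]: print(P,np.round(proj(p,T(q,P),True),1))
a=np.array(proj(p,T(q,(50,130,53)),True)).astype(int);x0,y0=max(a[0]-65,0),max(a[1]-50,0)
print(x0,y0)
s=p['frame'][y0:y0+100,x0:x0+130,::-1];cv2.imwrite('pics/w2c.png',cv2.resize(s,None,fx=6,fy=6,interpolation=cv2.INTER_CUBIC))
E
```

```text
5.325 [0.6081 0.0591 0.1187] [-179.86   31.73  -14.08] [-14.7  57.5  33.4  49.2 -30.4 111.2 -94. ]
cam [0.73695128 0.02660835 0.2036419 ]
(48, 48, 78) [306.7 241.9]
(50, 128, 66) [188.6 224.7]
(50, 132, 66) [183.1 224.6]
(50, 132, 40) [189.8 197.4]
(60, 60, 70) [288.7 220.6]
124 160
```

View pics/w2.png

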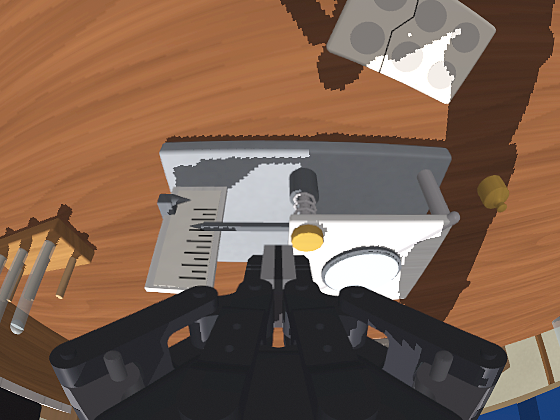

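View pics/w2c.png

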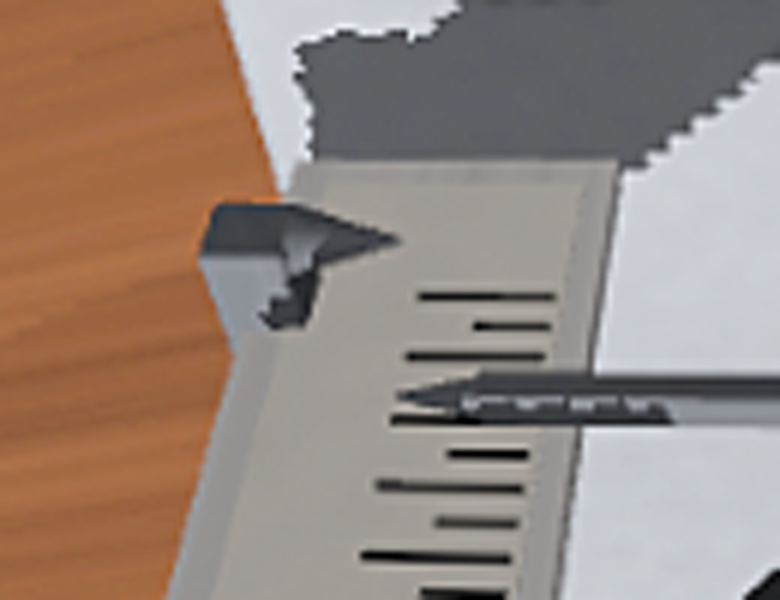

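```bash
python3 -c "
from go import *
from fit import T
rel(T(np.load('q.npy'),(49,49,90)),(180,12,-14.5))"
```

```text
t 5.375 now [0.6083 0.0589 0.1189] [-179.86   31.69  -14.09] q [-14.7  57.4  33.4  49.2 -30.4 111.2 -94. ]
shift [-0.0163  0.0175  0.044 ] rot [1.000e-02 1.969e+01 3.500e-01]
```

>>> {"name": "play_rows", "arguments": {"motion": [[[-0.005, 0.005, 0.01], [0, 6.5, 0.1]], [[-0.01, 0.011, 0.02], [0, 13, 0.2]], [[-0.0145, 0.0165, 0.03], [0, 19.7, 0.3]], [[-0.0163, 0.0175, 0.038], [0, 19.7, 0.3]], [[-0.0163, 0.0175, 0.04], [0, 19.7, 0.3]], [[-0.0163, 0.0175, 0.04], [0, 19.7, 0.3]]]}}

```text
time_s: 6.12
eef_pos: [0.5714, 0.0496, 0.0903]
tcp_rot: [179.9, 12.2, -14.5]
force: [0.2, 0.4, -0.6]
gripper_width: -0.001
```

```bash
cat > look.py <<'E'
import sys
from fit import *
n=sys.argv[1]
s=state();print(s['time_s'],s['eef_pos'].round(4),s['tcp_rot'].round(2),s['force'].round(2),s['ft_torque'].round(3))
p=snap('wrist',n+'.png');q=np.load('q.npy')
for P in [(48,48,78),(50,128,66),(50,132,66),(50,132,41)]: print(P,np.round(proj(p,T(q,P),True),1))
a=np.array(proj(p,T(q,(50,130,53)),True)).astype(int);x0,y0=max(a[0]-50,0),max(a[1]-45,0)
print(x0,y0)
c=p['frame'][y0:y0+90,x0:x0+130,::-1];cv2.imwrite('pics/'+n+'c.png',cv2.resize(c,None,fx=6,fy=6,interpolation=cv2.INTER_CUBIC))
E
python3 look.py w3;python3 -c "
from go import *
from fit import T
rel(T(np.load('q.npy'),(49,49,82)),(180,12,-14.5))"
```

```text
6.125 [0.5714 0.0496 0.0903] [179.9   12.21 -14.51] [ 0.2   0.42 -0.55] [-0.115 -0.216 -0.019]
(48, 48, 78) [278.8 255.3]
(50, 128, 66) [141.3 237.6]
(50, 132, 66) [135.3 237.4]
(50, 132, 41) [148.9 216.4]
95 181
t 6.175 now [0.5713 0.0493 0.0901] [179.87  12.21 -14.54] q [-27.9  39.9  38.6  82.6 -25.7  78.7 -90. ]
shift [-0.0017 -0.001   0.0087] rot [ 0.12  0.21 -0.04]
```

View pics/w3.png

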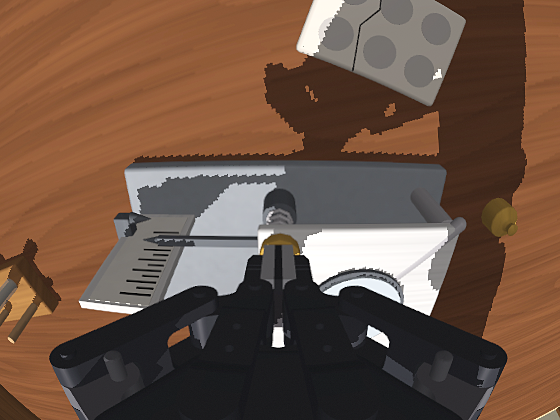

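View pics/w3c.png

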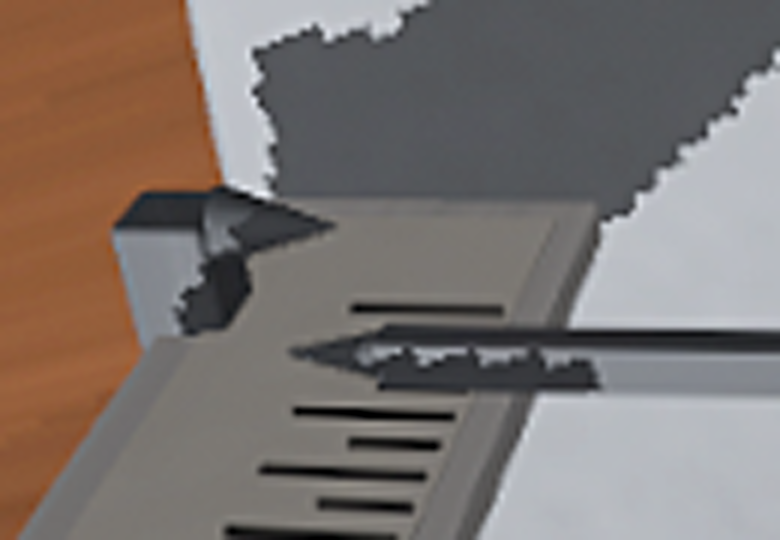

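>>> {"name": "play_rows", "arguments": {"motion": [[[-0.001, -0.0005, 0.003], [0, 0, 0]], [[-0.0017, -0.001, 0.006], [0, 0, 0]], [[-0.0017, -0.001, 0.0087], [0, 0, 0]], [[-0.0015, -0.001, 0.0097], [0, 0, 0]], [[-0.0013, -0.001, 0.0107], [0, 0, 0]], [[-0.0011, -0.001, 0.0117], [0, 0, 0]], [[-0.0009, -0.001, 0.0127], [0, 0, 0]], [[-0.0007, -0.001, 0.0137], [0, 0, 0]], [[-0.0007, -0.001, 0.0137], [0, 0, 0]]]}}

```text
time_s: 7.3
eef_pos: [0.5667, 0.0516, 0.077]
tcp_rot: [179.9, 12.3, -14.5]
force: [0.8, 0.4, 2.8]
gripper_width: 0.001
```

```bash
python3 look.py w4
```

```text
7.3 [0.5667 0.0516 0.077 ] [179.91  12.25 -14.54] [0.83 0.45 2.77] [ 0.014 -0.12  -0.038]
(48, 48, 78) [280.5 263.4]
(50, 128, 66) [132.5 243.3]
(50, 132, 66) [126.1 243.1]
(50, 132, 41) [141.4 220.1]
87 185
```

View pics/w4c.png

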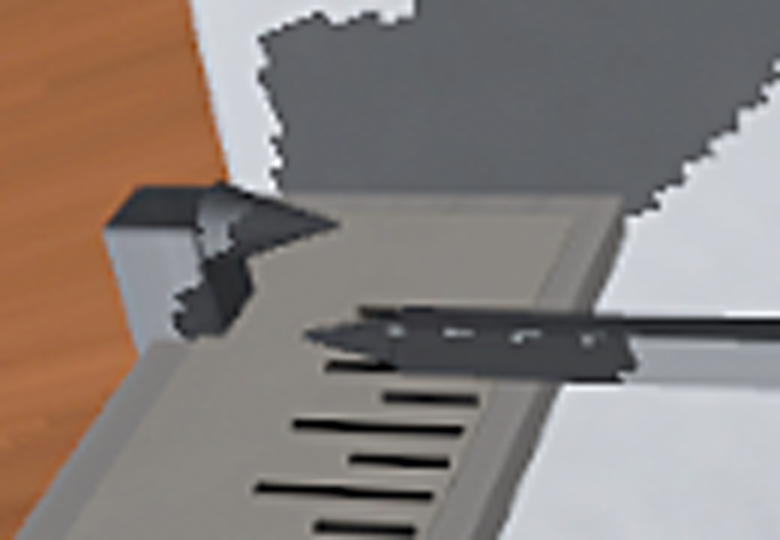

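>>> {"name": "play_rows", "arguments": {"motion": [[[0.0002, 0, 0.001], [0, 0, 0]], [[0.0004, 0, 0.002], [0, 0, 0]], [[0.0006, 0, 0.003], [0, 0, 0]], [[0.0008, 0, 0.004], [0, 0, 0]], [[0.001, 0, 0.005], [0, 0, 0]], [[0.0012, 0, 0.006], [0, 0, 0]], [[0.0014, 0, 0.007], [0, 0, 0]], [[0.0014, 0, 0.007], [0, 0, 0]]]}}

```text
time_s: 8.35
eef_pos: [0.567, 0.0517, 0.0699]
tcp_rot: [179.9, 12.2, -14.5]
force: [4.2, 1.6, 4.9]
gripper_width: -0.0
```

```bash
python3 look.py w5
```

```text
8.35 [0.567  0.0517 0.0699] [179.93  12.21 -14.54] [4.16 1.57 4.91] [ 0.344 -0.751 -0.138]
(48, 48, 78) [281.1 273.2]
(50, 128, 66) [128.2 251.2]
(50, 132, 66) [121.7 250.9]
(50, 132, 41) [137.8 226.5]
83 192
```

View pics/w5c.png

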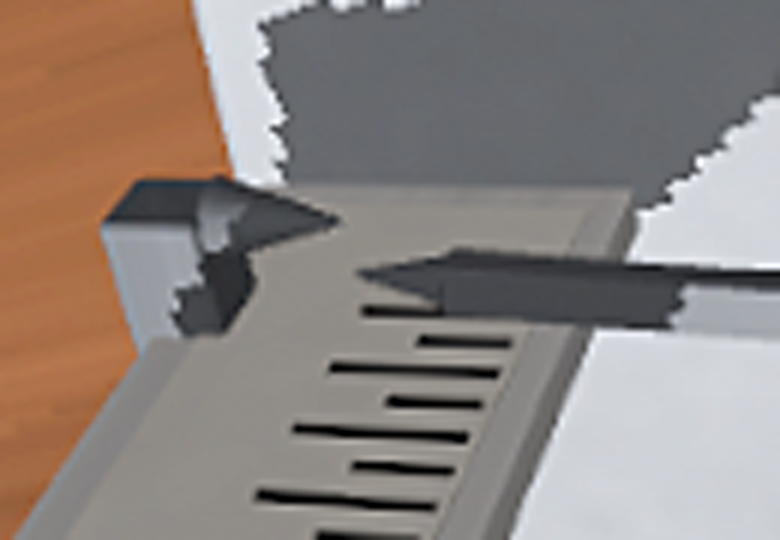

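```bash
cat > th.py <<'E'
import sys
from fit import *
def tip(th,hz):
    u=np.array([1,1,0])/2**.5; P=np.array([50,128.,0]); r=P@u; base=P-r*u; h=66-hz
    rr=r*np.cos(th)+h*np.sin(th); z=hz-r*np.sin(th)+h*np.cos(th)
    return base+u*rr+[0,0,z]
def solve(p,pt,mk):
    q=np.load('q.npy')
    b=np.subtract(mk,proj(p,T(q,(50,132,41)),True)); print('bias',b.round(2))
    for hz in (62,66,70):
        f=lambda t:np.subtract(proj(p,T(q,tip(t[0],hz)),True)+b,pt)
        r=least_squares(f,[.1]);print(hz,'th',r.x.round(4),'tip z',tip(r.x[0],hz).round(2),'res',f(r.x).round(2))
E
cat >> look.py <<'E'
import pickle;pickle.dump(({k:p[k] for k in('mtx','rvec','tvec')},x0,y0),open('pics/'+n+'.pkl','wb'))
E
cat > ev.py <<'E'
# ev.py name ptu ptv mku mkv
from th import *
import pickle
n=sys.argv[1];p,x0,y0=pickle.load(open('pics/'+n+'.pkl','rb'));a=list(map(float,sys.argv[2:]))
c=lambda u,v:(x0+(u+.5)/6-.5,y0+(v+.5)/6-.5)
solve(p,c(a[0],a[1]),c(a[2],a[3]))
E
python3 look.py w5b; python3 ev.py w5b 357 272 340 220
```

```text
8.4 [0.567  0.0517 0.0699] [179.93  12.2  -14.53] [4.03 1.84 5.61] [ 0.375 -0.768 -0.111]
(48, 48, 78) [281.1 273.2]
(50, 128, 66) [128.3 251.2]
(50, 132, 66) [121.7 250.9]
(50, 132, 41) [137.8 226.5]
83 192
bias [1.43 1.79]
62 th [0.1352] tip z [ 49.57 127.57  49.  ] res [-0.67 -0.59]
66 th [0.1351] tip z [ 49.19 127.19  49.05] res [0.03 0.03]
70 th [0.1343] tip z [ 48.82 126.82  49.18] res [0.67 0.72]
```

>>> {"name": "play_rows", "arguments": {"motion": [[[0.0003, 0, 0.0007], [0, 0, 0]], [[0.0006, 0, 0.0014], [0, 0, 0]], [[0.0009, 0, 0.0021], [0, 0, 0]], [[0.0012, 0, 0.0028], [0, 0, 0]], [[0.0014, 0, 0.0035], [0, 0, 0]], [[0.0016, 0, 0.0042], [0, 0, 0]], [[0.0016, 0, 0.0042], [0, 0, 0]]]}}

```text
time_s: 9.32
eef_pos: [0.5671, 0.0517, 0.0656]
tcp_rot: [179.9, 12.3, -14.5]
force: [3.0, 2.0, 6.0]
gripper_width: -0.002
```

```bash
python3 look.py w6
```

```text
9.325 [0.5671 0.0517 0.0656] [179.94  12.28 -14.53] [3.03 2.02 5.95] [ 0.398 -0.447 -0.08 ]
(48, 48, 78) [281.3 279.4]
(50, 128, 66) [125.4 256.1]
(50, 132, 66) [118.8 255.8]
(50, 132, 41) [135.3 230.4]
80 197
```

View pics/w6c.png

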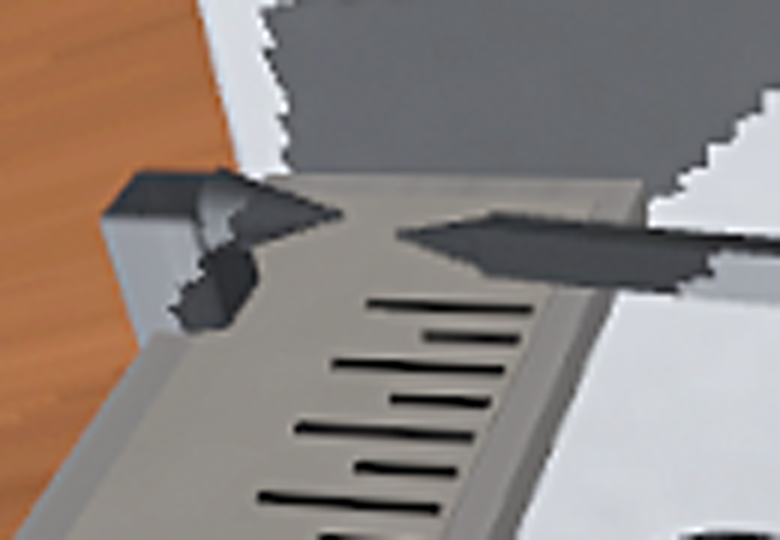

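```bash
python3 ev.py w6 397 235 344 214
```

```text
bias [1.59 1.86]
62 th [0.1938] tip z [ 48.88 126.88  41.68] res [-0.99 -1.05]
66 th [0.193] tip z [ 48.35 126.35  41.85] res [-0.08 -0.09]
70 th [0.1914] tip z [ 47.84 125.84  42.12] res [0.74 0.93]
```

>>> {"name": "play_rows", "arguments": {"motion": [[[0.0001, 0, 0.0002], [0, 0, 0]], [[0.0001, 0, 0.0004], [0, 0, 0]], [[0.0001, 0, 0.0004], [0, 0, 0]], [[0.0001, 0, 0.0004], [0, 0, 0]], [[0.0001, 0, 0.0004], [0, 0, 0]]]}}

```text
time_s: 10.0
eef_pos: [0.5671, 0.0517, 0.0653]
tcp_rot: [179.9, 12.3, -14.5]
force: [2.6, 1.8, 6.2]
gripper_width: -0.003
```

```bash
python3 look.py w7; python3 - <<'E'
from h import *
p=snap('scene','s7.png')
s=p['frame'][150:270,240:400,::-1];cv2.imwrite('pics/s7c.png',cv2.resize(s,None,fx=5,fy=5,interpolation=cv2.INTER_CUBIC))
E
```

```text
10.0 [0.5671 0.0517 0.0653] [179.94  12.28 -14.53] [2.56 1.77 6.18] [ 0.399 -0.511 -0.123]
(48, 48, 78) [281.3 279.9]
(50, 128, 66) [125.2 256.5]
(50, 132, 66) [118.6 256.1]
(50, 132, 41) [135.1 230.7]
80 197
```

View pics/w7c.png

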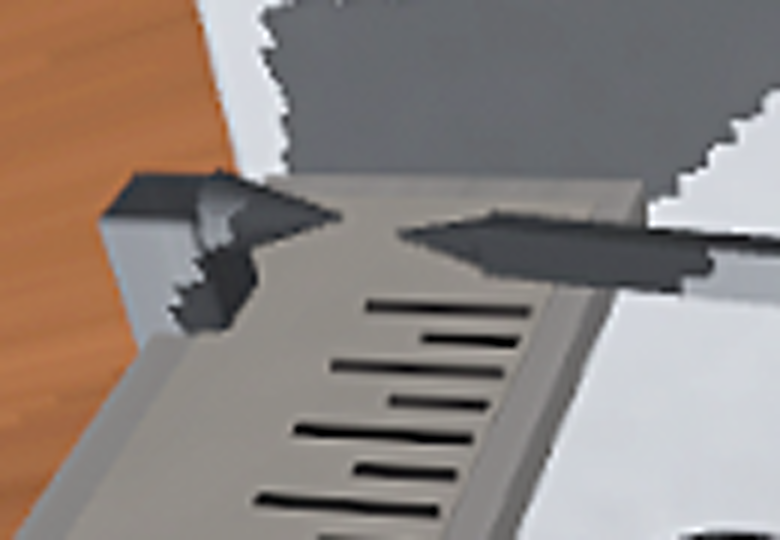

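View pics/s7c.png

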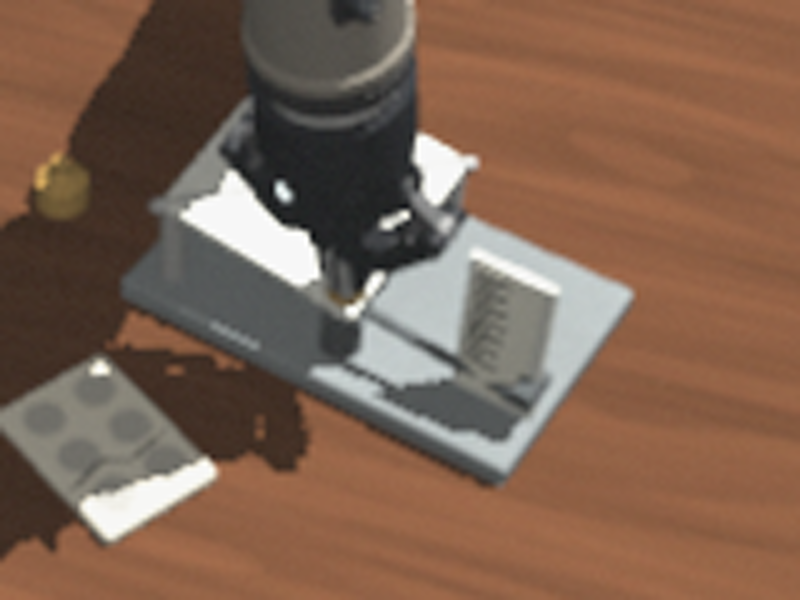

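```bash
python3 ev.py w7 400 235 343 216
```

```text
bias [1.62 1.89]
62 th [0.1991] tip z [ 48.8  126.8   41.02] res [-1.12 -1.2 ]
66 th [0.1983] tip z [ 48.26 126.26  41.2 ] res [-0.19 -0.22]
70 th [0.1967] tip z [ 47.73 125.73  41.48] res [0.65 0.83]
```

>>> {"name": "play_rows", "arguments": {"motion": [[[0, 0, 0.0001], [0, 0, 0]], [[0, 0, 0.0001], [0, 0, 0]], [[0, 0, 0.0001], [0, 0, 0]], [[0, 0, 0.0001], [0, 0, 0]], [[0, 0, 0.0001], [0, 0, 0]], [[0, 0, 0.0001], [0, 0, 0]], [[0, 0, 0.0001], [0, 0, 0]], [[0, 0, 0.0001], [0, 0, 0]]]}}

```text
time_s: 11.1
eef_pos: [0.5671, 0.0517, 0.0652]
tcp_rot: [179.9, 12.3, -14.5]
force: [1.5, 2.2, 6.2]
gripper_width: 0.001
```

>>> {"name": "play_rows", "arguments": {"motion": [[[-0.0003, 0, -0.001], [0, 0, 0]], [[-0.0005, 0, -0.002], [0, 0, 0]], [[-0.0007, 0, -0.003], [0, 0, 0]], [[-0.0009, 0, -0.004], [0, 0, 0]], [[-0.0011, 0, -0.005], [0, 0, 0]], [[-0.0013, 0, -0.006], [0, 0, 0]], [[-0.0015, 0, -0.007], [0, 0, 0]], [[-0.0017, 0, -0.008], [0, 0, 0]], [[-0.0019, 0, -0.009], [0, 0, 0]], [[-0.0021, 0, -0.01], [0, 0, 0]]]}}

```text
time_s: 12.35
eef_pos: [0.5668, 0.0514, 0.0748]
tcp_rot: [179.9, 12.3, -14.5]
force: [2.4, 2.1, 3.0]
gripper_width: -0.001
```

>>> {"name": "play_rows", "arguments": {"motion": [[[-0.0002, 0, -0.001], [0, 0, 0]], [[-0.0004, 0, -0.002], [0, 0, 0]], [[-0.0006, 0, -0.003], [0, 0, 0]], [[-0.0008, 0, -0.004], [0, 0, 0]], [[-0.001, 0, -0.005], [0, 0, 0]], [[-0.0012, 0, -0.006], [0, 0, 0]], [[-0.0014, 0, -0.007], [0, 0, 0]], [[-0.0016, 0, -0.008], [0, 0, 0]], [[-0.002, 0, -0.01], [0, 0, 0]]]}}

```text
time_s: 13.48
eef_pos: [0.567, 0.051, 0.085]
tcp_rot: [179.9, 12.3, -14.6]
force: [-0.6, -0.1, 0.1]
gripper_width: -0.001
```

```bash
python3 look.py w8
```

```text
13.475 [0.567 0.051 0.085] [179.86  12.32 -14.57] [-0.61 -0.08  0.1 ] [-0.041 -0.244  0.   ]
(48, 48, 78) [279.3 254.1]
(50, 128, 66) [136.7 235.9]
(50, 132, 66) [130.5 235.8]
(50, 132, 41) [145.1 214.2]
91 179
```

View pics/w8c.png

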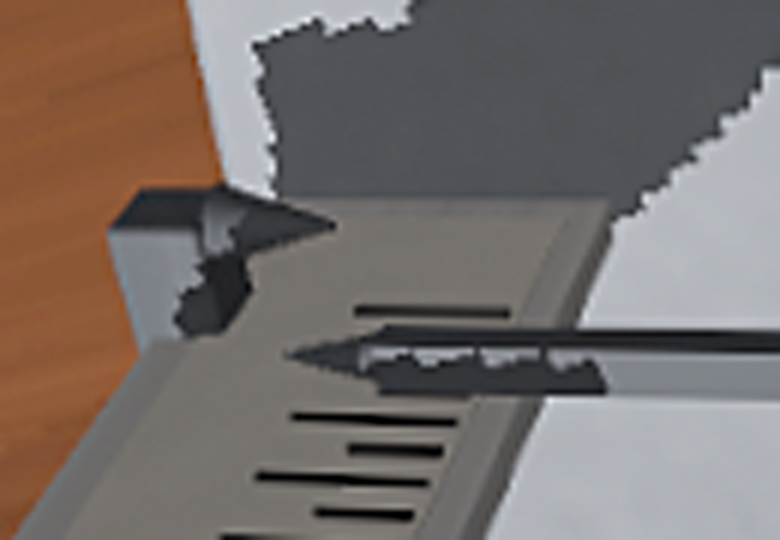

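The pointer is back at its rest position, with its tip at crop (288,355), and the fingers are free. Next I retreat upward.

>>> {"name": "play_rows", "arguments": {"motion": [[[-0.001, 0, -0.005], [0, 0, 0]], [[-0.003, 0, -0.015], [0, 0, 0]], [[-0.007, 0, -0.035], [0, 0, 0]], [[-0.012, 0, -0.06], [0, 0, 0]], [[-0.018, 0, -0.09], [0, 0, 0]], [[-0.02, 0, -0.1], [0, 0, 0]], [[-0.02, 0, -0.1], [0, 0, 0]], [[-0.02, 0, -0.1], [0, 0, 0]]]}}

```text
time_s: 14.52
eef_pos: [0.5681, 0.0512, 0.1859]
tcp_rot: [179.9, 12.4, -14.6]
force: [-0.1, 0.6, -1.1]
gripper_width: 0.002
```

```bash
python3 ev.py w8 286 355 337 225; python3 look.py w9; python3 -c "
from h import *
p=snap('top','t9.png');a=cv2.imread('pics/top0.png').astype(int);b=cv2.imread('pics/t9.png')
cv2.imwrite('pics/t9c.png',cv2.resize(b[190:310,200:360],None,fx=5,fy=5))"
```

```text
bias [1.67 1.88]
62 th [-0.0001] tip z [ 50.   128.    66.01] res [0.16 0.09]
66 th [-0.0002] tip z [ 50.   128.    66.02] res [0.15 0.1 ]
70 th [-0.0002] tip z [ 50.   128.    66.03] res [0.15 0.1 ]
14.525 [0.5681 0.0512 0.1859] [179.86  12.43 -14.56] [-0.07  0.57 -1.09] [-0.077 -0.212 -0.071]
(48, 48, 78) [279.  177.1]
(50, 128, 66) [182.3 170.3]
(50, 132, 66) [177.7 170.4]
(50, 132, 41) [185.3 160. ]
133 119
```

View pics/w9.png

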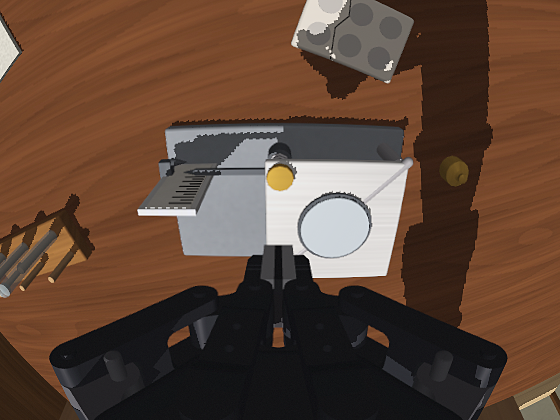

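View pics/t9c.png

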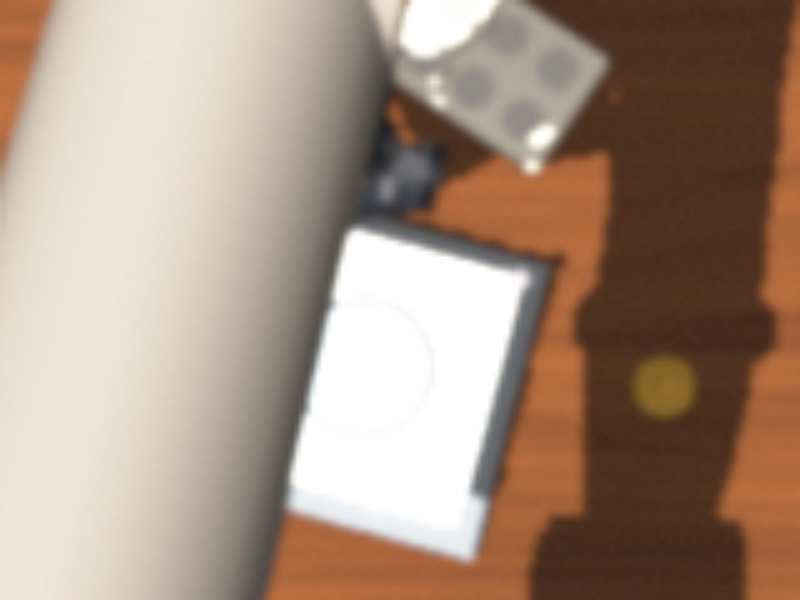

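The mount corners in the top crop (552,262 and 475,560), the lamp cap and the spot plate are exactly where they were. The arm is about 11 cm clear of the pad, so I hand in.

```bash
python3 -c "
from cell import env
print(env.sign_off())"
```

```text
the job is handed in; nothing more can be done
None
```

I pressed the brass pad down with the closed fingers until the pointer was level with the rider's tip, and held it there. I then eased the plate back to level, moved clear and handed the job in at about 14.5 s. The hand-in gives no verdict, so what follows is from my own checks.

- **Press:** the wrist camera put the rider's tip at 41.0 mm above the bench and the pointer at 41.2 mm while held, so they agreed to about 0.2 mm. I estimate that measurement is good to about ±0.7 mm. The last step of the press was small, and no measured height went below the mark.
- **Hold:** about 1.7 s at this depth, with about 6 N vertical force on the tool.
- **Release:** the corner came up at about 8 mm/s. Afterwards the tilt measured about 0.000 rad, and the force on the tool was within its no-load noise.
- **Surroundings:** in the last pictures the spot plate, the lamp cap and the visible corners of the mount were where they started. The rider's tip did not move relative to the mount.

- **Sideways force:** during the press it reached about 4 N, but I saw no movement of the mount.
- **First estimate of the rider's tip:** a coarse first view put it about 1.4 mm lower, at 39.6 mm. Two closer views agreed on 41.0 mm, so I used that.
- **Not visible at the end:** in the last top view the arm hid part of the mount, including the scale board. I checked the rider and pointer in the wrist pictures instead.

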